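# Turn the hanger tree and snap a stirrup hanger onto its free branch

## Task

Turn the tree rack until its empty branch points the way the tab on its foot points, then hang the loose stirrup hanger on that branch's peg and press it down until it snaps under both spring catches, and let go. Feel your way gently: neither the rack nor the hanger may be forced beyond about 25 newtons. Do not knock over or push away the mortar, the bottle and the screwdriver.

Things in the scene. Friction and masses are not known exactly. Their poses are not given: they have to be found in the camera images.
- tree: Tree rack fixed to the bench: round grey foot 124 mm across and 20 mm high, upright column (24 mm diameter, to z = 142 mm), and a turning hub on it, 40 mm across, z = 58 to 124 mm, with three branches 120 degrees apart. Origin on the column axis at bench level, z up. Two branches already carry hangers (fast, part of the rack, tops near z = 182 mm); the third is empty.
- tab (a point): Outer end of the steel tab (10 mm wide, 14 mm high) on the rack's foot, 87 mm from the column axis, at half the tab's height. It sticks out along the rack's own -x, roughly to the robot.
- carousel (a joint): Angle of hub and branches on the column, rad, counterclockwise from above; 0 = the empty branch points along the tab. Starts at +0.8 to +1.5, can go from -2 to +2. Stiff hinge (0.35 N m friction: about 5 N at 70 mm from the axis) that stays where it is left. To turn it, push an arm sideways with the fingertips.
- hub (a point): Centre of the hub on the column axis, z = 91 mm. Each branch: a clamp block (to 43 mm from the axis), a steel arm 14 mm wide and 12 mm high (its top 4 mm below the seat's upper face) out to a round rubber-faced seat 36 mm across, 115 mm from the axis, and on the seat an upright peg (17 mm diameter, 40 mm high, the top 9 mm tapering to 8 mm).
- perch (a point): Point on the empty branch's peg axis, 115 mm from the column axis; turns with the hub. Its x, y are the peg's, but its height (z = 100 mm) is only the nominal height of the seat's upper face: the branch (arm, seat, peg, catches) is clamped firmly to the hub anywhere from 9 mm lower to 9 mm higher. That height is not measured and must be felt.
- catch_l (a joint): Spring catch on one side of the empty peg: a steel nose, wedge-shaped above and flat below (19.4 to 26 mm above the seat), standing 3.2 mm out of the peg, across the arm. In m: 0 = fully out, up to 0.0045 pressed in. A hanger pushed down squeezes both noses in (about 7 to 12 N in all); they spring out over its collar only when it is within 1 mm of the seat: then it is home.
- catch_r (a joint): The same catch on the opposite side of the peg.
- hanger: Loose stirrup hanger, 0.12 kg, upright on the bench: flat aluminium collar (46 mm outside, 20 mm bore, 18 mm thick), two uprights (6 x 14 mm) at its x = +-19.5 mm, and over the bore a grey grip bar: 46 mm along its own x, 16 mm wide in y, 64 to 80 mm above the underside. Origin: centre of the underside, z up. Any yaw on the peg will do.
- mortar: White porcelain mortar, 108x119x59 mm, standing left of the rack; origin at the underside's centre. Leave it.
- reagent: White bottle with a red cap, 57 mm across, 107 mm high, standing on the right; origin at the underside's centre. Leave it.
- driver: Screwdriver with a pale wooden handle, 178 mm long, lying between robot and rack; origin at its middle, underside. Leave it.
Mind the look-alikes: they are no part of the job. What is shaped like the hanger but yellow is not meant.

How it is judged (in metres and radians):
On the way, in this order (a step that is already met when the one before it is completed fails the run):
1. the empty branch points along the tab (within 0.12 rad) and rests there (value of joint carousel between -0.12 and 0.12 rad and velocity of joint carousel between -0.1 and 0.1 rad/s), for 0.2 s.
2. the hanger is on the empty branch's peg, snapped under both catches (horizontal distance between hanger and perch below 0.005 m and z of hanger in the frame of perch between -0.013 and 0.0122 m and value of joint each of catch_l, catch_r below 0.0008 m and angle between hanger's own z axis and vertical below 0.12 rad), for 0.2 s.
At the end, for the whole second after the job is handed in: The empty branch points along the tab within 0.15 rad; the hanger is on its peg, within 5 mm of the axis, upright within 0.12 rad, underside under 12 mm above the nominal seat, both catches out above its collar (within 0.8 mm of fully out), released and at rest (all of step 2 and value of joint carousel between -0.15 and 0.15 rad and linear speed of hanger below 0.02 m/s); the robot touches nothing.
It fails at once if the hanger is pressed on the rack with more than 30 N (contact force between hanger and tree above 30 N).
It fails at once if the robot pushes on the rack itself with more than 30 N (contact force between any of the fingers, the arm and tree above 30 N).
It fails at once if the mortar is pushed away or tipped (distance of mortar from where it was at the start of the episode above 0.03 m or angle between mortar's own z axis and vertical above 0.3 rad).
It fails at once if the bottle is pushed away or tipped (distance of reagent from where it was at the start of the episode above 0.03 m or angle between reagent's own z axis and vertical above 0.3 rad).
It fails at once if the screwdriver is pushed away or tipped (distance of driver from where it was at the start of the episode above 0.03 m).
It also fails if it takes over 61 s, if anything falls off the work surface, if the arm or the gripper's body presses on something with over 40 N, if the wrist force passes 120 N, or if a joint passes its speed limit or range.

## Robot

A 7-joint arm with a two-finger parallel gripper is mounted at the origin on the work surface; the furniture and walls round the work are solid. World frame = base frame: x ahead of the robot, y to its left, z up, the work surface at z = 0. Lengths are in mm, angles in rad, forces in N, time in s.
With the tool pointing down it reaches from about 400 to 875 mm from the base axis. Payload 4.4 kg.
Tool frame: the origin (TCP) lies where the fingers leave the gripper's body, on its centre line; the fingertips stand 73 mm ahead of it and the grasp point (between the pads) lies 54 mm ahead of it; z points along the fingers, y is the line along which they close (so a half turn about z gives the same grasp; the last joint's range is limited). The gripper opens to 85 mm and grips with 20 to 120 N. Pads are 22 mm wide; open, the fingers measure 114 mm over their backs; the gripper's body (76 mm by 85 mm) begins 54 mm behind the grasp point. The pads swing forward as they close: fully open they stand 13 mm farther back than shut.
Start: joints at [1.168, 0.628, 0.038, 1.517, -0.027, 0.996, -0.02], TCP at [214.83, -613.486, 303.913] pointing down, gripper open.
Joint ranges: [-3.06, 3.06], [-0.37, 2.12], [-1.25, 1.32], [0.18, 2.47], [-1.1, 4.24], [0.23, 1.98], [-2.94, 2.94]. Speed limits (rad/s): [2.57, 2.57, 3.14, 3.14, 3.14, 3.14, 3.14].

## Interface

Orientations are given as [roll, pitch, yaw] about the fixed x, y, z axes, in that order (R = Rz(yaw) Ry(pitch) Rx(roll)).
In Python, from cell import ctrl gives the robot as it stands.
- The arm moves only by the tool send_rows, never from a script. Its argument "rows" is a list that holds one entry, the list of rows, each a list of 6 numbers: the shift along the tool's x, y, z in cm, then the turn, a rotation vector about the tool's x, y, z in rad. In form: [[[tx, ty, tz, wx, wy, wz], ...]]. A call has 1 to 10 rows; each row is the pose to reach, as a shift and turn from the pose commanded when the call began, along the tool's axes at that moment; what a row does not reach only later rows make up. A row lasts 1/10 s, in which the tool goes at most 50 mm and 8.59 degrees, less where a joint would pass 70% of its speed; a pose out of reach is approached as far as the arm can. A call with a gripper value outside its range is refused whole. "grip" is the closure in counts, from 0 (fully open) to 255 (shut), set as the call begins (left out, the last holds). The fingers move at their own pace and stop on an object; the grip force is fixed at half the most. Time passes only in rows, so rows that repeat a pose let the fingers close. It gives the time, the measured TCP pose, the force, the opening and the grip force at its end, in the units of the state.
- ctrl.read_state(): the state, without advancing time (a new reading comes with each control period).
- ctrl.get_image(name): name is "scene" or "top" or "wrist"; returns a dict with "pixels" (384x512x3 uint8, red, green, blue), "fx", "fy", "cx", "cy" (pixels), "extrinsics" (4x4, takes a point from camera to world coordinates); the wrist camera has in their place "mount" (4x4, takes a point from camera to tool coordinates, whose origin is the TCP and whose axes are the flange's). Camera axes: x right, y up, looking along -z (the intrinsics and any distortion apply to the point x, -y, -z); pixel columns grow to the right and rows downward; lengths in mm; the calibration is good to about 2 mm. A picture is of the moment at which its call begins: read the wrist's pose just before it. There is no depth.
- ctrl.finish_job(): hands the job in; it is judged then, once.
The state is a dict: "clock": time; "qpos": joint angles; "qd": joint speeds; "tau": joint torques, N m; "eef_pos": TCP position; "tool_rot": TCP orientation; "force": force on the tool from outside, world axes, zero at the start; "torque": the same for the moment, N m; "width": finger opening in mm; "gripper_force": force on a finger pad.
Only numpy, scipy, OpenCV 4.12 (cv2) and the standard library are available. Lean on these libraries where they do the work, as an engineer would, in place of code of your own. Each camera call takes 0.05 s, during which the arm holds its last target. There are 200 camera calls.

## Working session

There is one attempt and no reset: what is moved stays moved. The work goes in short steps, Python scripts to look and compute and a tool call to move; the robot and the scene stay as the last step left them, time stands still between calls to the robot, and variables do not carry over. Pictures are saved under pics/ and viewed, at most 10 in all, crops included, and the job is handed in when it is done.

Besides the shell and the picture viewer there is one more tool, called after "Call:" by a JSON object that holds its "op" and its "data". send_rows: Moves the arm, as the interface text tells. Its arguments: {"type":"object","properties":{"rows":{"type":"array","items":{"type":"array","items":{"type":"array","items":{"type":"number"}}}},"grip":{"type":"number"}},"required":["rows"]}

```bash
mkdir -p pics
cat > h.py <<'E'
import numpy as np, cv2, json
from scipy.spatial.transform import Rotation as R
from cell import ctrl
def snap(n,f):
    s=ctrl.read_state(); d=ctrl.get_image(n); im=d["pixels"]
    E=np.array(d["extrinsics"]) if "extrinsics" in d else None
    if E is None:
        T=np.eye(4); T[:3,:3]=R.from_euler('xyz',s["tool_rot"]).as_matrix(); T[:3,3]=s["eef_pos"]; E=T@np.array(d["mount"])
    cv2.imwrite(f"pics/{f}.png",cv2.cvtColor(np.asarray(im),cv2.COLOR_RGB2BGR))
    json.dump(dict(K=[d["fx"],d["fy"],d["cx"],d["cy"]],E=E.tolist(),other={k:str(v) for k,v in d.items() if k not in("pixels",)}),open(f"pics/{f}.json","w"))
def ray(f,u,v):
    c=json.load(open(f"pics/{f}.json")); fx,fy,cx,cy=c["K"]; E=np.array(c["E"])
    d=E[:3,:3]@np.array([(u-cx)/fx,-(v-cy)/fy,-1]); return E[:3,3],d/np.linalg.norm(d)
def atz(f,u,v,z):
    o,d=ray(f,u,v); return o+d*(z-o[2])/d[2]
def tri(*obs):
    A=0;b=0
    for f,u,v in obs:
        o,d=ray(f,u,v); P=np.eye(3)-np.outer(d,d); A=A+P; b=b+P@o
    x=np.linalg.solve(A,b); return x,[round(float(np.linalg.norm(np.cross(ray(*o)[1],x-ray(*o)[0]))),1) for o in obs]
def proj(f,p):
    c=json.load(open(f"pics/{f}.json")); fx,fy,cx,cy=c["K"]; E=np.array(c["E"])
    q=E[:3,:3].T@(np.array(p)-E[:3,3]); return cx-fx*q[0]/q[2], cy+fy*q[1]/q[2]
E
python3 - <<'E'
from h import *
for n in("scene","top"):
    snap(n,n+"0"); print(json.load(open(f"pics/{n}0.json"))["other"])
print(ctrl.read_state())
a=cv2.imread("pics/scene0.png");b=cv2.imread("pics/top0.png")
for n,i in(("scene0x",a),("top0x",b)): cv2.imwrite(f"pics/{n}.png",cv2.resize(i,(800,600),interpolation=cv2.INTER_CUBIC))
E
```

```text
{'fx': '494.15301633533784', 'fy': '494.15301633533784', 'cx': '252.35669234332212', 'cy': '182.39948113006486', 'extrinsics': '[[ 5.04228815e-01  5.99096554e-01 -6.21961913e-01 -3.58376701e+02]\n [-8.63479591e-01  3.60195691e-01 -3.53075148e-01 -4.34256373e+02]\n [ 1.25018968e-02  7.15082082e-01  6.98928694e-01  1.04858322e+03]\n [ 0.00000000e+00  0.00000000e+00  0.00000000e+00  1.00000000e+00]]'}
{'fx': '393.80633073237635', 'fy': '393.80633073237635', 'cx': '253.8599958451828', 'cy': '188.8263230068581', 'extrinsics': '[[ 1.40364074e-02  9.70311571e-01 -2.41450688e-01  2.42798271e+02]\n [-9.99901451e-01  1.36834523e-02 -3.13857899e-03  5.07844562e+01]\n [ 2.58479468e-04  2.41470948e-01  9.70408014e-01  1.15979035e+03]\n [ 0.00000000e+00  0.00000000e+00  0.00000000e+00  1.00000000e+00]]'}
{'clock': 0.1, 'qpos': array([ 1.168179  ,  0.62928155,  0.03843527,  1.51825174, -0.02699624,
        0.99633044, -0.0199789 ]), 'qd': array([-0.00128237, -0.00279544,  0.0006963 , -0.00214787,  0.00157603,
       -0.00088816,  0.00051312]), 'tau': array([ 2.67035713e-03, -5.64523816e+01,  1.23028155e+00, -1.93970275e+01,
        1.12377381e-02,  5.45376781e-03,  1.05076805e-05]), 'eef_pos': array([ 214.70475798, -613.05218483,  303.06788946]), 'tool_rot': array([-3.13983932e+00,  1.67091184e-05,  3.36848529e-01]), 'force': array([-0.00227809,  0.80313707, -0.26756477]), 'torque': array([-0.00415503, -0.0127908 ,  0.00817724]), 'gripper_force': 0.0, 'width': 85.6818613393364}
```

View pics/scene0x.png

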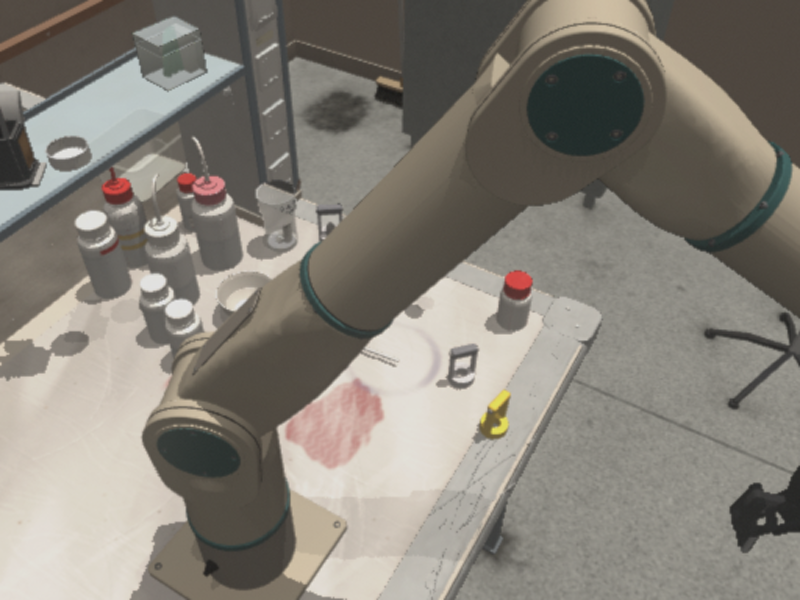

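View pics/top0x.png

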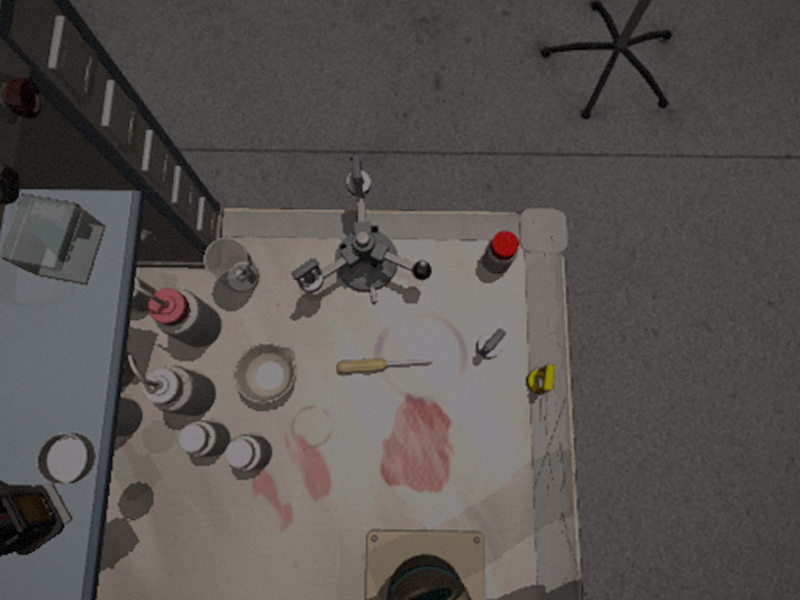

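View montage.

The scene view shows the grey hanger at about (462,365) and the yellow look-alike at (495,415), with the rack hidden by the arm. In the top view the hub is at (363,240), the empty branch's peg at (422,269), the tab at (375,297) and the hanger at (490,345). I'll enlarge crops next.

Run:
```python
import cv2,numpy as np
a=cv2.imread("pics/scene0.png");b=cv2.imread("pics/top0.png")
A=cv2.resize(b[90:210,180:280],None,fx=5,fy=5,interpolation=cv2.INTER_CUBIC) #500x600
B=cv2.resize(b[200:240,295:335],None,fx=7.5,fy=7.5,interpolation=cv2.INTER_CUBIC) #300
C=cv2.resize(a[210:260,270:320],None,fx=6,fy=6,interpolation=cv2.INTER_CUBIC) #300
cv2.imwrite("pics/m1.png",np.hstack([A,np.vstack([B,C])]))
```

```text
(no output)
```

View pics/m1.png

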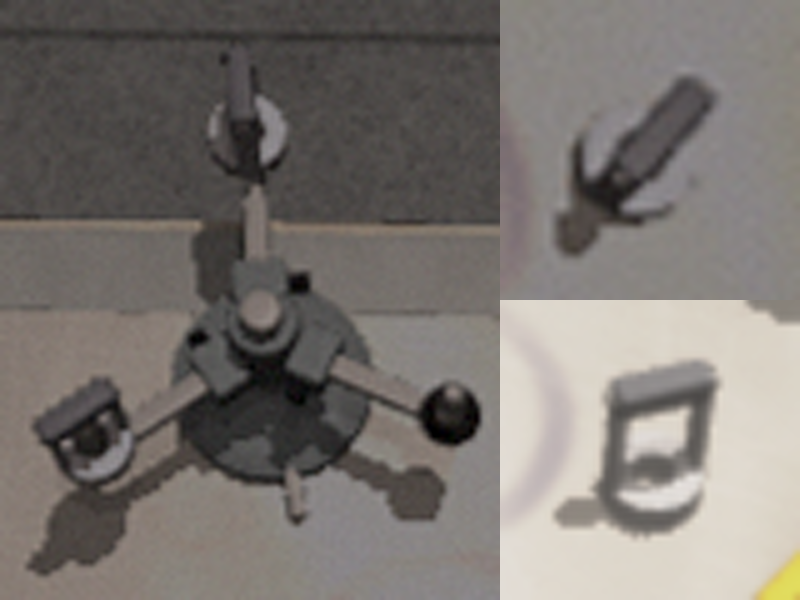

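The crops show the column top at (262,308), the peg tip at (452,390) and the tab end at (298,510). The hanger bar's top centre is at about (664,128) in the top crop and (664,380) in the scene crop.

Run:
```python
from h import *
T=lambda u,v:("top0",295+(u-500)/7.5-.5,200+v/7.5-.5)
S=lambda u,v:("scene0",270+(u-500)/6-.5,210+(v-300)/6-.5)
P=lambda u,v:("top0",180+u/5-.5,90+v/5-.5)
print("bar tri",tri(T(664,128),S(664,380)))
c=[atz(*T(*p),80) for p in((702,88),(628,170))]; print("bar ends@80",c, np.degrees(np.arctan2(*(c[0]-c[1])[[1,0]])))
c=[atz(*S(*p),80) for p in((613,392),(711,369))]; print("scene ends",c, np.degrees(np.arctan2(*(c[0]-c[1])[[1,0]])))
col=atz(*P(262,308),142); tab=atz(*P(298,515),7); print(col,tab)
foot=atz(*P(275,385),20);print("foot",foot)
for z in(131,140,149):
  pg=atz(*P(452,390),z); print("peg",pg,np.linalg.norm((pg-col)[:2]))
  print("carousel",np.arctan2(*(pg-col)[[1,0]])-np.arctan2(*(tab-col)[[1,0]]))
```

```text
bar tri (array([ 434.10479008, -119.83528771,   79.91791382]), [0.7, 0.7])
bar ends@80 [array([ 449.79114935, -134.88203148,   80.        ]), array([ 418.64784311, -106.73670333,   80.        ])] -42.105257754300816
scene ends [array([ 416.09119204, -103.56702103,   80.        ]), array([ 449.61678503, -134.04847757,   80.        ])] 137.72290078340464
[601.25069313 115.4726894  142.        ] [517.60963992  98.76956519   7.        ]
foot [595.16185478 114.00963848  20.        ]
peg [559.35854449  11.18652732 131.        ] 112.38574516777065
carousel 0.9917148621837086
peg [556.58923151  11.53293547 140.        ] 113.12876998818393
carousel 0.9678561140382562
peg [553.81991853  11.87934362 149.        ] 113.93533107482158
carousel 0.9443219188979617
```

```bash
cat >> h.py <<'E'
def row(p,yawdeg,frame=None):
    s=ctrl.read_state()
    R0=R.from_euler('xyz',s["tool_rot"]) if frame is None else R.from_euler('xyz',[np.pi,0,frame[1]],)
    p0=s["eef_pos"] if frame is None else np.array(frame[0])
    t=R0.inv().apply(np.array(p)-p0)/10
    w=(R0.inv()*R.from_euler('xyz',[np.pi,0,np.radians(yawdeg)])).as_rotvec()
    return [round(float(x),3) for x in (*t,*w)]
E
python3 -c "
from h import *
print(row([420,-280,310],87)); print(row([560,30,310],156.5))"
```

```text
[30.384, -24.649, -0.651, -0.002, -0.001, -1.182]
[53.843, -49.28, -0.608, -0.001, -0.002, -2.395]
```

Call:
{"op": "send_rows", "data": {"rows": [[[30.4,-24.6,-0.7,0,0,-1.18],[30.4,-24.6,-0.7,0,0,-1.18],[30.4,-24.6,-0.7,0,0,-1.18],[30.4,-24.6,-0.7,0,0,-1.18],[30.4,-24.6,-0.7,0,0,-1.18],[30.4,-24.6,-0.7,0,0,-1.18],[30.4,-24.6,-0.7,0,0,-1.18],[30.4,-24.6,-0.7,0,0,-1.18],[30.4,-24.6,-0.7,0,0,-1.18],[30.4,-24.6,-0.7,0,0,-1.18]]], "grip": 255}}

```text
clock: 1.1
eef_pos: [420.7, -280.2, 310.8]
tool_rot: [-3.141, -0.0, 1.518]
force: [-0.1, -1.0, 0.3]
width: 0.0
gripper_force: 0.0
```

```bash
python3 -c "
from h import *
print(ctrl.read_state())
print(row([560,30,310],156.5))"
```

```text
{'clock': 1.1, 'qpos': array([ 0.75651867,  0.42772758, -0.31555346,  1.89921031,  0.17373968,
        0.84148114,  0.29877824]), 'qd': array([ 0.03337096,  0.00469674,  0.04404791, -0.00206612,  0.00438507,
        0.00258915,  0.00062801]), 'tau': array([-1.82766493e+00, -4.26191068e+01, -3.69647764e+00, -1.69507170e+01,
       -1.88050764e-01, -5.24610642e-02,  1.35783679e-02]), 'eef_pos': array([ 420.66262748, -280.22566587,  310.76840751]), 'tool_rot': array([-3.14108163e+00, -4.51074403e-05,  1.51829142e+00]), 'force': array([-0.12717909, -0.99994732,  0.31226314]), 'torque': array([-0.08396903,  0.06158679, -0.00365589]), 'gripper_force': 0.0, 'width': 0.01658440477242337}
[31.711, 12.286, 0.072, -0.0, -0.0, -1.213]
```

Call:
{"op": "send_rows", "data": {"rows": [[[31.7,12.3,0.1,0,0,-1.213],[31.7,12.3,0.1,0,0,-1.213],[31.7,12.3,0.1,0,0,-1.213],[31.7,12.3,0.1,0,0,-1.213],[31.7,12.3,0.1,0,0,-1.213],[31.7,12.3,0.1,0,0,-1.213],[31.7,12.3,0.1,0,0,-1.213],[31.7,12.3,0.1,0,0,-1.213],[31.7,12.3,0.1,0,0,-1.213],[31.7,12.3,0.1,0,0,-1.213]]]}}

```text
clock: 2.1
eef_pos: [560.2, 26.4, 309.2]
tool_rot: [-3.14, -0.001, 2.723]
force: [0.3, -0.9, 0.5]
width: 0.5
gripper_force: 0.0
```

```bash
python3 -c "
from h import *
s=ctrl.read_state();print(s['qpos'],s['eef_pos'],s['tool_rot'],s['force'])
snap('wrist','w1');snap('scene','s1');print(json.load(open('pics/w1.json'))['other'])
a=cv2.imread('pics/w1.png')
b=cv2.imread('pics/s1.png')
cv2.imwrite('pics/w1x.png',cv2.resize(a,(800,600),interpolation=cv2.INTER_CUBIC))
for p in([601,115,142],[517.6,98.8,7],[556.6,11.5,140]): print(np.array(proj('w1',p))*800/512)
"
```

```text
[ 0.32178148  0.56221132 -0.64965755  1.7509796   0.40378767  0.96730942
  0.66412869] [560.20174792  26.42810942 309.2046694 ] [-3.13956737e+00 -7.77917461e-04  2.72291960e+00] [ 0.26646772 -0.91138684  0.50637278]
{'fx': '310.5871823256558', 'fy': '310.5871823256558', 'cx': '255.15916661558936', 'cy': '192.30264401852378', 'mount': '[[-1.10574510e-03  9.63427056e-01  2.67968441e-01  6.66129130e+01]\n [ 9.99999388e-01  1.05565826e-03  3.30989322e-04  6.94057789e-01]\n [ 3.60009701e-05  2.67968643e-01 -9.63427634e-01 -6.97319192e+01]\n [ 0.00000000e+00  0.00000000e+00  0.00000000e+00  1.00000000e+00]]'}
[590.29603852 304.37569968]
[464.76801465 163.31049611]
[368.71590953 306.24800923]
```

View pics/w1x.png

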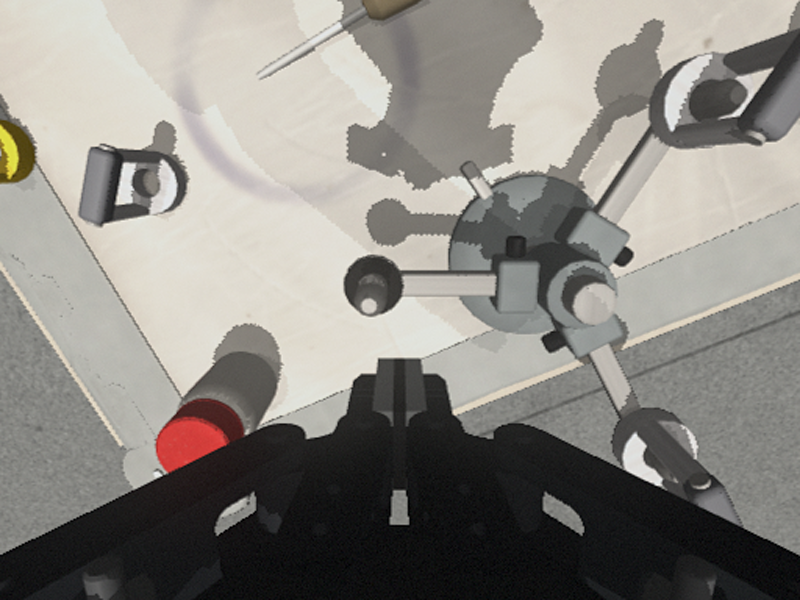

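The wrist view shows the column top at (592,298), the peg tip at (371,303), the tab's outer end at (467,166), the arm from (405,283) to (495,284), and the grey hanger's bar at (99,187).

Run:
```python
from h import *
W=lambda u,v:("w1",u/1.5625-.5,v/1.5625-.5)
P=lambda u,v:("top0",180+u/5-.5,90+v/5-.5)
T=lambda u,v:("top0",295+(u-500)/7.5-.5,200+v/7.5-.5)
print("col",tri(W(592,298),P(262,305))); print("peg",tri(W(371,303),P(452,388)))
print("col142",atz(*W(592,298),142)," tab",atz(*W(467,166),10))
col=tri(W(592,298),P(262,305))[0];tab=atz(*W(467,166),10)
a=atz(*W(405,283),96);b=atz(*W(495,284),96);print("arm dir",np.degrees(np.arctan2(*(a-b)[[1,0]])))
a=atz(*W(467,166),12);b=atz(*W(486,194),14);print("tab dir",np.degrees(np.arctan2(*(a-b)[[1,0]])))
for z in (140,):
  pg=atz(*W(371,303),z);print(pg,np.linalg.norm((pg-col)[:2]),np.degrees(np.arctan2(*(pg-col)[[1,0]])),np.degrees(np.arctan2(*(tab-col)[[1,0]])),np.linalg.norm((tab-col)[:2]))
print("bar",tri(W(99,187),T(664,128)))
```

```text
col (array([600.44589493, 116.19598595, 141.64405491]), [2.6, 2.6])
peg (array([556.35061759,  12.28648653, 139.91371689]), [1.5, 1.5])
col142 [597.59284437 116.5965833  142.        ]  tab [519.13652838  98.90715179  10.        ]
arm dir -114.67722513801483
tab dir -167.9964961422398
[554.96742595  13.10951621 140.        ] 112.67258489180833 -113.80554531070662 -167.99595836167697 83.12711276667996
bar (array([ 435.41988014, -121.16169565,   71.94093069]), [0.7, 0.7])
```

```bash
cat >> h.py <<'E'
C=np.array([600,116.5])
def pp(phi,d,z,r=75):
    p=np.radians(phi);u=np.array([np.cos(p),np.sin(p)]);t=np.array([np.sin(p),-np.cos(p)])
    return [*(C+r*u-d*t),z],phi-90
E
python3 -c "
from h import *
print(row(*pp(-114,40,200)));print(row(*pp(-114,40,153)));print(row(*pp(-114,22,153)))"
```

```text
[-3.985, 2.342, 10.956, -0.002, -0.0, 0.001]
[-3.985, 2.35, 15.656, -0.002, -0.0, 0.001]
[-2.185, 2.351, 15.656, -0.002, -0.0, 0.001]
```

Call:
{"op": "send_rows", "data": {"rows": [[[-4.0,2.35,4,0,0,0],[-4.0,2.35,8,0,0,0],[-4.0,2.35,11,0,0,0],[-4.0,2.35,13,0,0,0],[-4.0,2.35,14.5,0,0,0],[-4.0,2.35,15.6,0,0,0],[-4.0,2.35,15.6,0,0,0],[-3.2,2.35,15.6,0,0,0],[-2.5,2.35,15.6,0,0,0],[-2.5,2.35,15.6,0,0,0]]]}}

```text
clock: 3.2
eef_pos: [591.8, 41.5, 155.0]
tool_rot: [3.141, 0.0, 2.731]
force: [0.7, 0.4, 0.3]
width: -0.2
gripper_force: 0.0
```

```bash
python3 -c "
from h import *
s=ctrl.read_state();print(s['eef_pos'],s['tool_rot'],s['force'])
for i in range(1,11): print(row(*pp(-114-2.8*i,18,153)))
print()
for i in range(1,11): print(row(*pp(-114-26-2.8*i,18,153),frame=(pp(-142,18,153)[0],np.radians(-142-90))))"
```

```text
[591.81436303  41.49339613 154.96074174] [3.14123391e+00 2.63004766e-04 2.73116056e+00] [0.66178572 0.38644949 0.33668677]
[0.875, -0.387, 0.196, 0.0, 0.0, 0.057]
[1.247, -0.444, 0.196, 0.0, 0.0, 0.106]
[1.622, -0.484, 0.195, 0.0, 0.0, 0.155]
[1.998, -0.505, 0.195, 0.0, 0.0, 0.204]
[2.375, -0.508, 0.195, 0.0, 0.0, 0.253]
[2.752, -0.492, 0.195, 0.0, 0.0, 0.302]
[3.127, -0.458, 0.195, 0.0, 0.0, 0.351]
[3.5, -0.405, 0.195, 0.0, 0.0, 0.399]
[3.871, -0.335, 0.195, 0.0, 0.0, 0.448]
[4.237, -0.246, 0.195, 0.0, 0.0, 0.497]

[0.105, -0.024, -0.0, 0.0, -0.0, 0.014]
[0.474, -0.098, -0.0, 0.0, -0.0, 0.063]
[0.847, -0.154, -0.0, 0.0, -0.0, 0.112]
[1.222, -0.191, -0.0, 0.0, -0.0, 0.161]
[1.599, -0.21, -0.0, 0.0, -0.0, 0.209]
[1.976, -0.211, -0.0, 0.0, -0.0, 0.258]
[2.352, -0.193, -0.0, 0.0, -0.0, 0.307]
[2.727, -0.157, -0.0, -0.0, -0.0, 0.356]
[3.1, -0.103, -0.0, 0.0, -0.0, 0.405]
[3.47, -0.03, -0.0, 0.0, -0.0, 0.454]
```

Call:
{"op": "send_rows", "data": {"rows": [[[0.25,-0.2,0.1,0,0,0.02],[0.5,-0.3,0.1,0,0,0.04],[0.8,-0.39,0.1,0,0,0.057],[1.05,-0.42,0.1,0,0,0.08],[1.25,-0.45,0.1,0,0,0.106]]]}}

```text
clock: 3.7
eef_pos: [580.1, 41.6, 153.4]
tool_rot: [3.14, 0.001, 2.622]
force: [4.2, -0.3, 1.3]
width: -0.1
gripper_force: 0.0
```

```bash
python3 -c "
from h import *
s=ctrl.read_state();print(s['eef_pos'],s['tool_rot'],s['force'])
for i in range(3,13): print(row(*pp(-114-2.8*i,18,154)))
"
```

```text
[580.08487336  41.63261598 153.35992614] [3.14033739e+00 1.42223229e-03 2.62168155e+00] [ 4.2471689  -0.28184666  1.33035202]
[0.535, -0.087, -0.065, 0.001, 0.001, 0.046]
[0.906, -0.149, -0.065, 0.001, 0.001, 0.094]
[1.281, -0.193, -0.066, 0.001, 0.001, 0.143]
[1.657, -0.219, -0.067, 0.001, 0.001, 0.192]
[2.033, -0.226, -0.067, 0.001, 0.001, 0.241]
[2.41, -0.215, -0.068, 0.001, 0.001, 0.29]
[2.786, -0.185, -0.068, 0.001, 0.001, 0.339]
[3.16, -0.137, -0.069, 0.002, 0.001, 0.388]
[3.531, -0.071, -0.069, 0.002, 0.001, 0.437]
[3.898, 0.013, -0.07, 0.002, 0.001, 0.485]
```

Contact is at about 4 N, as expected.

Call:
{"op": "send_rows", "data": {"rows": [[[0.5,-0.09,0,0,0,0.046],[0.9,-0.15,0,0,0,0.094],[1.28,-0.19,0,0,0,0.143],[1.66,-0.22,0,0,0,0.192],[2.03,-0.23,0,0,0,0.241],[2.41,-0.22,0,0,0,0.29],[2.79,-0.19,0,0,0,0.339],[3.16,-0.14,0,0,0,0.388],[3.53,-0.07,0,0,0,0.437],[3.9,0.01,0,0,0,0.485]]]}}

```text
clock: 4.7
eef_pos: [546.1, 60.3, 153.1]
tool_rot: [3.141, 0.001, 2.135]
force: [4.7, -1.5, 1.2]
width: 0.0
gripper_force: 0.0
```

```bash
python3 -c "
from h import *
s=ctrl.read_state();print(s['eef_pos'],s['tool_rot'],s['force'])
for a in (-150,-153,-156,-159,-162,-164,-166,-168.2): print(a,row(*pp(a,18,154)))
"
```

```text
[546.13487537  60.34560036 153.14316377] [3.14079154e+00 1.23058016e-03 2.13489349e+00] [ 4.67691194 -1.48498236  1.16179305]
-150 [0.371, -0.012, -0.086, 0.001, 0.001, 0.04]
-153 [0.769, -0.08, -0.087, 0.001, 0.001, 0.093]
-156 [1.17, -0.127, -0.087, 0.001, 0.001, 0.145]
-159 [1.573, -0.153, -0.088, 0.001, 0.001, 0.198]
-162 [1.976, -0.158, -0.088, 0.001, 0.001, 0.25]
-164 [2.246, -0.149, -0.089, 0.001, 0.001, 0.285]
-166 [2.514, -0.131, -0.089, 0.001, 0.001, 0.32]
-168.2 [2.809, -0.101, -0.089, 0.001, 0.001, 0.358]
```

Call:
{"op": "send_rows", "data": {"rows": [[[0.37,-0.01,0,0,0,0.04],[0.77,-0.08,0,0,0,0.093],[1.17,-0.13,0,0,0,0.145],[1.57,-0.15,0,0,0,0.198],[1.98,-0.16,0,0,0,0.25],[2.25,-0.15,0,0,0,0.285],[2.5,-0.13,0,0,0,0.32],[2.5,-0.13,0,0,0,0.32]]]}}

```text
clock: 5.5
eef_pos: [530.5, 81.3, 152.9]
tool_rot: [-3.14, 0.0, 1.818]
force: [1.8, -1.7, 1.0]
width: 0.1
gripper_force: 0.0
```

```bash
python3 -c "
from h import *
s=ctrl.read_state();print(s['eef_pos'],s['tool_rot'],s['force'])
snap('wrist','w2'); snap('top','t2'); snap('scene','s2')
a=cv2.imread('pics/w2.png');b=cv2.imread('pics/t2.png');c=cv2.imread('pics/s2.png')
print(proj('s2',[517,99,7]),proj('s2',[600,116,142]))
z=lambda i,f:cv2.resize(i,None,fx=f,fy=f,interpolation=cv2.INTER_CUBIC)
cv2.imwrite('pics/m2.png',np.vstack([z(a[:,:],400/512),np.zeros((0,400,3),np.uint8),]) if 0 else np.hstack([z(a,500/512)[:375],z(b[90:215,180:280],3)]))"
```

```text
[530.48236017  81.25637137 152.85647147] [-3.14041695e+00  2.18559295e-04  1.81798151e+00] [ 1.83592018 -1.70248582  0.99608461]
(np.float64(241.50166577743505), np.float64(191.97510886519214)) (np.float64(251.23651064568926), np.float64(139.34175804920702))
```

View pics/m2.png

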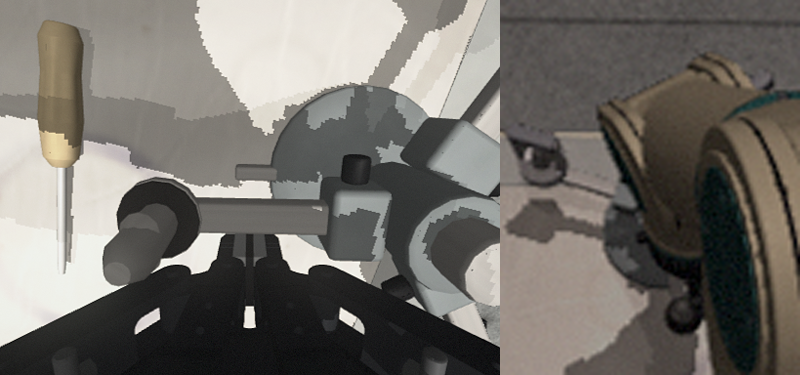

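The arm runs from (200,217) to (325,217) in the left panel. The tab is just above it, from (237,172) to (275,173).

Run:
```python
from h import *
W=lambda u,v:("w2",u*1.024-.5,v*1.024-.5)
ang=lambda d:np.degrees(np.arctan2(d[1],d[0]))
for p,q,z in(((200,198),(325,199),96),((200,234),(325,234),96),((237,166),(275,167),14),((237,180),(275,180),14)):
    a=atz(*W(*p),z);b=atz(*W(*q),z);print(ang(a-b),a,b)
# line of arm mid @96 passes column?
t=atz(*W(237,173),11); print("tab",t,ang(t[:2]-C),np.linalg.norm(t[:2]-C))
p=atz(*W(117,268),140); print("peg",p,ang(p[:2]-C),np.linalg.norm(p[:2]-C))
```

```text
-166.3744744072694 [503.72126527 103.34607982  96.        ] [556.84052645 116.22203426  96.        ]
-165.89161471773946 [507.14832717  86.63323277  96.        ] [561.950048   100.40700021  96.        ]
-167.43027810571752 [516.69059087 104.32787056  14.        ] [542.65677063 110.1175936   14.        ]
-165.89560434739127 [519.03841814  94.51722676  14.        ] [545.14381407 101.07657816  14.        ]
tab [517.89569597  98.76906269  11.        ] -167.813761969166 83.99704088997345
peg [487.65242369  90.45413434 140.        ] -166.94753378053255 115.32720850432693
```

The branch is at about -166.3° and the tab at -167 to -168°, so it's aligned. I'll back off and go to the hanger.

Call:
{"op": "send_rows", "data": {"rows": [[[-1.5,0,0,0,0,0],[-3.0,0,0,0,0,0],[-3.0,0,-3,0,0,0],[-3.0,0,-7,0,0,0],[-3.0,0,-11,0,0,0],[-3.0,0,-13,0,0,0],[-3.0,0,-13,0,0,0]]], "grip": 105}}

```text
clock: 6.35
eef_pos: [539.8, 52.0, 285.8]
tool_rot: [3.136, 0.0, 1.818]
force: [0.6, -0.4, 0.4]
width: 50.0
gripper_force: 0.0
```

```bash
python3 -c "
from h import *
s=ctrl.read_state();print(s['eef_pos'],s['tool_rot'],s['force'])
print(row([434.5,-120.3,240],137.7))
print('yellow',atz('top0',541/1.5625,378/1.5625,40))"
```

```text
[539.76774356  52.04644589 285.81720963] [3.13593773e+00 3.36705810e-04 1.81791093e+00] [ 0.58155277 -0.35657486  0.42480669]
[-14.135, -14.448, 4.505, 0.005, 0.002, -0.585]
yellow [ 370.0002689  -209.66787386   40.        ]
```

Call:
{"op": "send_rows", "data": {"rows": [[[-14.1,-14.45,4.5,0,0,-0.585],[-14.1,-14.45,4.5,0,0,-0.585],[-14.1,-14.45,4.5,0,0,-0.585],[-14.1,-14.45,4.5,0,0,-0.585],[-14.1,-14.45,4.5,0,0,-0.585],[-14.1,-14.45,4.5,0,0,-0.585],[-14.1,-14.45,4.5,0,0,-0.585]]]}}

```text
clock: 7.05
eef_pos: [433.5, -119.2, 237.6]
tool_rot: [3.14, -0.001, 2.404]
force: [0.5, 0.7, 0.2]
width: 50.3
gripper_force: 0.0
```

```bash
python3 -c "
from h import *
s=ctrl.read_state();print(s['eef_pos'],s['tool_rot'],s['force'])
snap('wrist','w3'); snap('top','t3');print(proj('w3',[434.5,-120.3,80]))
a=cv2.imread('pics/w3.png');b=cv2.imread('pics/t3.png')
z=lambda i,f:cv2.resize(i,None,fx=f,fy=f,interpolation=cv2.INTER_CUBIC)
cv2.imwrite('pics/m3.png',np.hstack([z(a,500/512)[:375],z(b[90:215,180:280],3)]))"
```

```text
[ 433.47449793 -119.16040404  237.63610181] [ 3.14040756e+00 -6.69160345e-04  2.40364676e+00] [0.47574563 0.69248654 0.17165615]
(np.float64(253.47504418726666), np.float64(198.95888213360806))
```

View pics/m3.png

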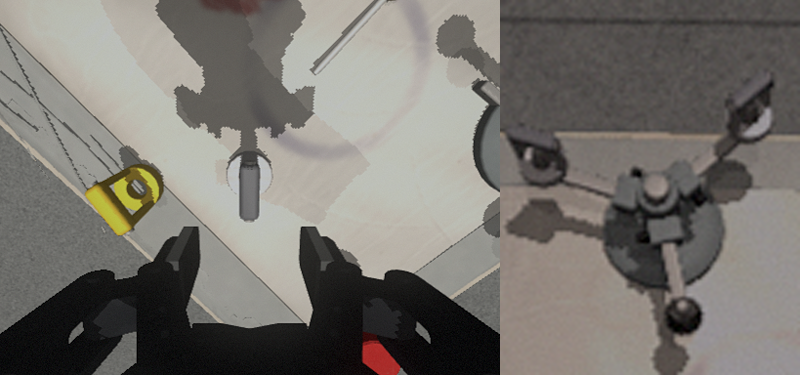

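The bar is centred at (249,192) in the wrist view and lies along tool x. The top view shows the empty branch's peg at (683,310), over the tab.

```bash
python3 -c "
from h import *
p=atz('w3',249*1.024-.5,192*1.024-.5,80);print(p);print(row([p[0]*.5+217.2,p[1]*.5-60.1,126],137.7))
for v in(164,220): print(atz('w3',249*1.024-.5,v*1.024-.5,80))
P=lambda u,v:('t3',180+(u-500)/3-.5,90+v/3-.5)
c=atz(*P(655,188),142);g=atz(*P(684,305),140);print(c,g,np.linalg.norm(c-g),np.degrees(np.arctan2(*(g-c)[[1,0]])))"
```

```text
[ 433.33936337 -118.20527689   80.        ]
[-0.039, -0.082, 11.202, 0.001, 0.0, 0.003]
[ 416.94515633 -103.24681589   80.        ]
[ 450.59823091 -133.95267452   80.        ]
[598.15328431 117.38740787 142.        ] [489.62095475  88.69964484 140.        ] 112.277577044016 -165.19393811019629
```

Call:
{"op": "send_rows", "data": {"rows": [[[0,-0.05,3.5,0,0,0],[0,-0.05,7,0,0,0],[0,-0.05,9.5,0,0,0],[0,-0.05,11,0,0,0],[0,-0.05,11.2,0,0,0],[0,-0.05,11.2,0,0,0]]]}}

```text
clock: 7.75
eef_pos: [433.3, -119.2, 126.0]
tool_rot: [3.141, -0.0, 2.406]
force: [0.3, 0.6, 1.3]
width: 49.9
gripper_force: 0.0
```

Call:
{"op": "send_rows", "data": {"rows": [[[0,0,0,0,0,0],[0,0,0,0,0,0],[0,0,0,0,0,0],[0,0,0,0,0,0],[0,0,0,0,0,0],[0,0,0,0,0,0]]], "grip": 255}}

```text
clock: 8.35
eef_pos: [433.5, -120.3, 126.8]
tool_rot: [3.14, 0.002, 2.404]
force: [0.5, 0.9, 6.6]
width: 15.0
gripper_force: 59.0
```

```bash
python3 -c "
from h import *
s=ctrl.read_state();print(s['eef_pos'],s['tool_rot'],s['force'],s['width'],s['gripper_force'])
print(row([487,0,300],110))"
```

```text
[ 433.48025067 -120.25078205  126.80944075] [3.13991968e+00 1.89007831e-03 2.40383436e+00] [0.54053233 0.87904494 6.56238344] 14.976230750627108 59.03613567352295
[4.095, 12.527, -17.306, 0.002, 0.001, 0.484]
```

```bash
python3 -c "
from h import *
print(row([517.7,38,285],120))"
```

```text
[4.382, 17.402, -15.798, 0.002, 0.002, 0.309]
```

Call:
{"op": "send_rows", "data": {"rows": [[[0,0,-2,0,0,0],[0,0,-5,0,0,0],[0,0,-9,0,0,0.05],[1,4,-13,0,0,0.1],[2,8,-15.8,0,0,0.2],[3,12,-15.8,0,0,0.31],[4,15,-15.8,0,0,0.31],[4.4,17.4,-15.8,0,0,0.31],[4.4,17.4,-15.8,0,0,0.31],[4.4,17.4,-15.8,0,0,0.31]]]}}

```text
clock: 9.35
eef_pos: [516.5, 37.8, 283.7]
tool_rot: [-3.14, -0.0, 2.095]
force: [0.4, -0.9, -2.1]
width: 14.9
gripper_force: 59.1
```

```bash
python3 -c "
from h import *
s=ctrl.read_state();print(s['eef_pos'],s['tool_rot'],s['force'],s['width'],s['gripper_force'])
snap('wrist','w4');snap('scene','s4')
a=cv2.imread('pics/w4.png')
z=lambda i,f:cv2.resize(i,None,fx=f,fy=f,interpolation=cv2.INTER_CUBIC)
print(proj('w4',[488.5,90,140]),proj('s4',[488.5,90,140]))
b=cv2.imread('pics/s4.png')
u,v=map(int,proj('s4',[488.5,90,140]))
cv2.imwrite('pics/m4.png',np.hstack([z(a,500/512)[:375],z(b[max(v-62,0):max(v-62,0)+125,u-50:u+50],3)]));print(u-50,max(v-62,0))"
```

```text
[516.54303547  37.82406531 283.66124907] [-3.14016095e+00 -4.14439681e-05  2.09456851e+00] [ 0.38563133 -0.90340726 -2.07026023] 14.938742047659598 59.108909368515015
(np.float64(256.3289217753402), np.float64(118.38908628630335)) (np.float64(238.77285706116973), np.float64(165.34478631419543))
188 103
```

View pics/m4.png

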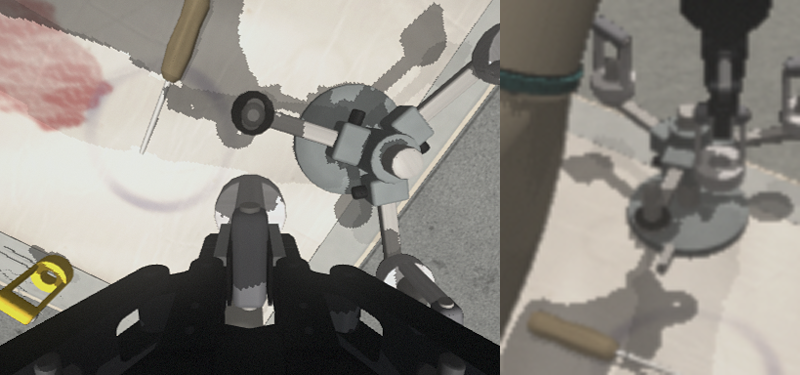

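The wrist view shows the peg tip at (252,112) and the held hanger's collar front edge at (251,176). I'll enlarge it.

```bash
python3 -c "
import cv2,numpy as np
a=cv2.imread('pics/w4.png');b=cv2.imread('pics/s4.png')
z=lambda i,f:cv2.resize(i,None,fx=f,fy=f,interpolation=cv2.INTER_CUBIC)
cv2.imwrite('pics/m4b.png',np.hstack([np.vstack([z(a[90:140,230:290],6.666667),z(a[170:210,215:295],5)[:200]])[:533],z(b[145:195,215:255],10)[:533]]) if 0 else np.hstack([np.vstack([z(a[90:140,235:285],6),z(a[175:215,215:275],5)[:200,:300]]),z(b[143:193,215:265],10)]))"
```

```text
(no output)
```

View pics/m4b.png

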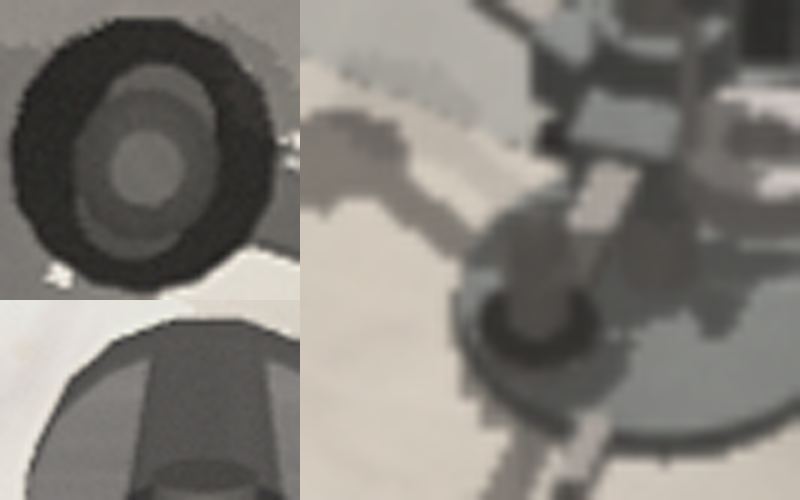

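The peg tip in the wrist crop is at (147,168). The collar front edge is at (205,318), and the peg top in the scene crop is at (540,230).

Run:
```python
from h import *
pw=("w4",259,117.5);ps=("s4",238.6,165.5)
print("tri",tri(pw,ps)); print([atz(*pw,z) for z in(132,140,148)])
s=ctrl.read_state();Z=s["eef_pos"];R0=R.from_euler('xyz',s["tool_rot"])
e=atz("w4",255.5,178.3,Z[2]-126.8+18); print("collar front in tool",R0.inv().apply(e-Z))
for u in(220,292): print(R0.inv().apply(atz("w4",u,203,Z[2]-126.8+18)-Z))
p=atz(*pw,140);print("peg in tool",R0.inv().apply(p-Z), Z)
```

```text
tri (array([489.80898187,  91.35095539, 137.76882936]), [0.0, 0.0])
[array([489.97394074,  91.19616848, 132.        ]), array([489.75758267,  91.3921958 , 140.        ]), array([489.5412246 ,  91.58822312, 148.        ])]
collar front in tool [ 27.1599368    2.1893744  108.78961128]
[ 11.87050769 -19.17955855 108.83338203]
[ 11.93784351  24.20488092 108.75189744]
peg in tool [ 60.8235821    4.54863163 143.58081379] [516.32473708  36.54839258 283.60359269]
```

```bash
python3 -c "
from h import *
s=ctrl.read_state();print(s['eef_pos'],s['force'],row([489.5,88.6,280],120))"
```

```text
[516.32473708  36.54839258 283.60359269] [ 0.35634144  0.29849578 -1.21478869] [5.85, 0.267, 0.358, -0.002, 0.0, -0.002]
```

Call:
{"op": "send_rows", "data": {"rows": [[[1.5,0.1,0,0,0,0],[3,0.2,0.1,0,0,0],[4.5,0.25,0.2,0,0,0],[5.4,0.27,0.3,0,0,0],[5.85,0.27,0.36,0,0,0],[5.85,0.27,0.36,0,0,0],[5.85,0.27,0.36,0,0,0],[5.85,0.27,0.36,0,0,0],[5.85,0.27,0.36,0,0,0],[5.85,0.27,0.36,0,0,0]]]}}

```text
clock: 10.45
eef_pos: [490.4, 89.6, 280.3]
tool_rot: [3.142, 0.0, 2.093]
force: [-0.2, -1.1, -1.4]
width: 15.4
gripper_force: 59.1
```

```bash
python3 -c "
from h import *
s=ctrl.read_state();print(s['eef_pos'],s['tool_rot'],s['force'],row([489.5,88.6,270],120))
snap('scene','s5');snap('top','t5')
a=cv2.imread('pics/t5.png');b=cv2.imread('pics/s5.png')
z=lambda i,f:cv2.resize(i,None,fx=f,fy=f,interpolation=cv2.INTER_CUBIC)
cv2.imwrite('pics/m5.png',np.hstack([z(a[150:225,210:260],8),z(b[130:190,220:260],10)]))
for f in('s5','t5'): print([proj(f,p) for p in([489,90,138],[488.4,90.5,s['eef_pos'][2]-126.8])])
"
```

```text
[490.3964629   89.64636001 280.29259067] [3.14158563e+00 6.56738181e-05 2.09308502e+00] [-0.17868145 -1.06514176 -1.38330456] [-0.046, -0.13, 1.029, 0.0, 0.0, -0.001]
[(np.float64(238.87328930144704), np.float64(165.78068558155977)), (np.float64(238.5624312331664), np.float64(161.6170526266622))]
[(np.float64(240.36498514009185), np.float64(191.56267545516556)), (np.float64(239.97554064625956), np.float64(190.39936223300373))]
```

View pics/m5.png

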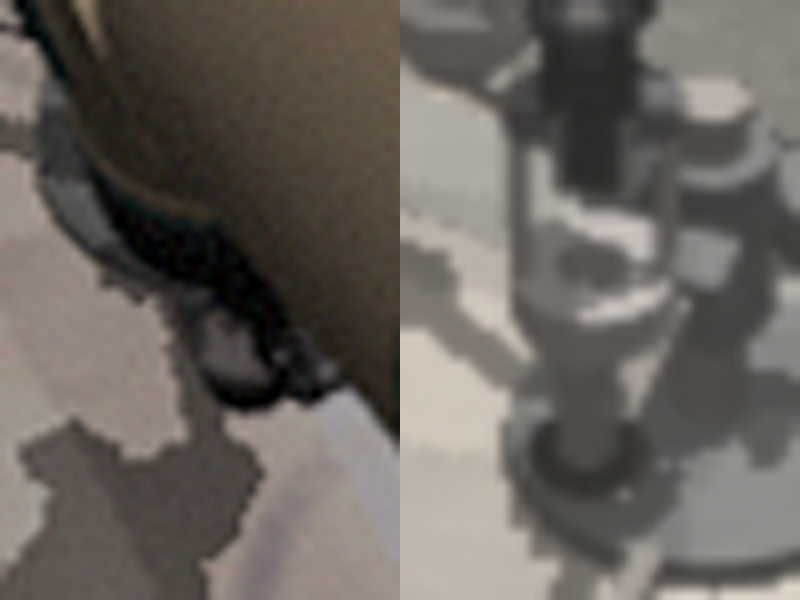

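In the scene view the collar is centred at column 593 and the peg/seat at 590, so they're aligned across that view.

```bash
python3 -c "
from h import *
s=ctrl.read_state();print(s['eef_pos'],s['force'],row([489.5,88.6,270],120))"
```

```text
[490.34046261  89.7646442  280.30210555] [ 0.61574862 -0.27561007 -2.4879399 ] [-0.059, -0.131, 1.03, 0.0, 0.0, -0.001]
```

Call:
{"op": "send_rows", "data": {"rows": [[[-0.05,-0.12,0.2,0,0,0],[-0.05,-0.12,0.4,0,0,0],[-0.05,-0.12,0.6,0,0,0],[-0.05,-0.12,0.8,0,0,0],[-0.05,-0.12,0.9,0,0,0],[-0.05,-0.12,0.9,0,0,0]]]}}

```text
clock: 11.15
eef_pos: [489.4, 89.0, 271.1]
tool_rot: [-3.141, -0.0, 2.094]
force: [-0.4, 0.1, -1.9]
width: 15.3
gripper_force: 59.1
```

Call:
{"op": "send_rows", "data": {"rows": [[[0,0,0.15,0,0,0],[0,0,0.3,0,0,0],[0,0,0.45,0,0,0],[0,0,0.6,0,0,0],[0,0,0.6,0,0,0]]]}}

```text
clock: 11.65
eef_pos: [489.3, 88.9, 265.1]
tool_rot: [-3.141, -0.0, 2.094]
force: [1.0, 0.0, -2.7]
width: 15.3
gripper_force: 59.1
```

Call:
{"op": "send_rows", "data": {"rows": [[[0,0,0.15,0,0,0],[0,0,0.3,0,0,0],[0,0,0.4,0,0,0],[0,0,0.4,0,0,0]]]}}

```text
clock: 12.05
eef_pos: [489.3, 89.1, 261.2]
tool_rot: [-3.141, -0.0, 2.094]
force: [0.2, 0.4, -1.7]
width: 14.8
gripper_force: 59.2
```

Call:
{"op": "send_rows", "data": {"rows": [[[0,0,0.15,0,0,0],[0,0,0.3,0,0,0],[0,0,0.4,0,0,0],[0,0,0.4,0,0,0]]]}}

```text
clock: 12.45
eef_pos: [489.4, 89.1, 257.2]
tool_rot: [-3.142, -0.0, 2.094]
force: [-1.4, 1.0, -1.7]
width: 14.6
gripper_force: 59.1
```

Call:
{"op": "send_rows", "data": {"rows": [[[0,0,0.1,0,0,0],[0,0,0.2,0,0,0],[0,0,0.3,0,0,0],[0,0,0.3,0,0,0]]]}}

```text
clock: 12.85
eef_pos: [489.5, 89.4, 254.4]
tool_rot: [3.141, -0.0, 2.094]
force: [-0.6, 2.1, 0.8]
width: 15.1
gripper_force: 59.6
```

Call:
{"op": "send_rows", "data": {"rows": [[[0,0,0.1,0,0,0],[0,0,0.2,0,0,0],[0,0,0.2,0,0,0]]]}}

```text
clock: 13.15
eef_pos: [489.6, 89.2, 252.5]
tool_rot: [3.141, -0.0, 2.094]
force: [-1.9, 1.7, 3.0]
width: 15.2
gripper_force: 59.9
```

Call:
{"op": "send_rows", "data": {"rows": [[[0.05,-0.02,0,0,0,0],[0.08,-0.02,0,0,0,0],[0.08,-0.02,0,0,0,0]]]}}

```text
clock: 13.45
eef_pos: [489.3, 89.5, 252.5]
tool_rot: [3.141, 0.0, 2.094]
force: [-0.4, 0.7, 4.2]
width: 15.1
gripper_force: 59.9
```

Call:
{"op": "send_rows", "data": {"rows": [[[0,0,0.07,0,0,0],[0,0,0.14,0,0,0],[0,0,0.14,0,0,0]]]}}

```text
clock: 13.75
eef_pos: [488.8, 89.3, 250.5]
tool_rot: [-3.141, -0.0, 2.094]
force: [-0.1, 1.3, -0.4]
width: 14.9
gripper_force: 59.3
```

Call:
{"op": "send_rows", "data": {"rows": [[[0,0,0.1,0,0,0],[0,0,0.2,0,0,0],[0,0,0.2,0,0,0]]]}}

```text
clock: 14.05
eef_pos: [488.7, 89.4, 248.6]
tool_rot: [-3.141, -0.0, 2.094]
force: [0.1, 1.3, -1.4]
width: 15.2
gripper_force: 59.3
```

Call:
{"op": "send_rows", "data": {"rows": [[[0,0,0.1,0,0,0],[0,0,0.2,0,0,0],[0,0,0.2,0,0,0]]]}}

```text
clock: 14.35
eef_pos: [488.7, 89.5, 246.7]
tool_rot: [-3.141, -0.0, 2.094]
force: [-0.3, 0.8, 0.2]
width: 15.3
gripper_force: 59.4
```

Call:
{"op": "send_rows", "data": {"rows": [[[0,0,0.1,0,0,0],[0,0,0.2,0,0,0],[0,0,0.2,0,0,0]]]}}

```text
clock: 14.65
eef_pos: [488.8, 89.5, 244.7]
tool_rot: [-3.141, -0.0, 2.094]
force: [-1.2, 0.2, -0.5]
width: 14.9
gripper_force: 59.4
```

Call:
{"op": "send_rows", "data": {"rows": [[[0,0,0.1,0,0,0],[0,0,0.2,0,0,0],[0,0,0.2,0,0,0]]]}}

```text
clock: 14.95
eef_pos: [488.8, 89.5, 242.7]
tool_rot: [-3.141, -0.0, 2.094]
force: [-0.6, 1.0, -0.4]
width: 15.0
gripper_force: 59.3
```

Call:
{"op": "send_rows", "data": {"rows": [[[0,0,0.1,0,0,0],[0,0,0.2,0,0,0],[0,0,0.2,0,0,0]]]}}

```text
clock: 15.25
eef_pos: [488.8, 89.6, 240.8]
tool_rot: [-3.142, -0.0, 2.094]
force: [-1.4, 1.4, -0.6]
width: 14.9
gripper_force: 59.3
```

Call:
{"op": "send_rows", "data": {"rows": [[[0,0,0.1,0,0,0],[0,0,0.2,0,0,0],[0,0,0.2,0,0,0]]]}}

```text
clock: 15.55
eef_pos: [488.9, 89.5, 238.8]
tool_rot: [-3.142, -0.0, 2.094]
force: [-0.7, 1.5, -0.9]
width: 14.9
gripper_force: 59.3
```

Call:
{"op": "send_rows", "data": {"rows": [[[0,0,0.1,0,0,0],[0,0,0.2,0,0,0],[0,0,0.2,0,0,0]]]}}

```text
clock: 15.85
eef_pos: [488.9, 89.5, 236.7]
tool_rot: [3.142, -0.0, 2.094]
force: [-0.7, 0.6, -1.1]
width: 15.1
gripper_force: 59.3
```

Call:
{"op": "send_rows", "data": {"rows": [[[0,0,0.1,0,0,0],[0,0,0.2,0,0,0],[0,0,0.2,0,0,0]]]}}

```text
clock: 16.15
eef_pos: [488.9, 89.5, 234.8]
tool_rot: [-3.142, -0.0, 2.094]
force: [-1.1, 0.9, -2.1]
width: 14.7
gripper_force: 59.3
```

Call:
{"op": "send_rows", "data": {"rows": [[[0,0,0.1,0,0,0],[0,0,0.15,0,0,0],[0,0,0.15,0,0,0]]]}}

```text
clock: 16.45
eef_pos: [489.0, 89.2, 233.0]
tool_rot: [-3.141, 0.0, 2.094]
force: [0.1, 1.0, -4.1]
width: 15.0
gripper_force: 58.7
```

Call:
{"op": "send_rows", "data": {"rows": [[[0,0,0.05,0,0,0],[0,0,0.1,0,0,0],[0,0,0.1,0,0,0]]]}}

```text
clock: 16.75
eef_pos: [489.0, 89.4, 232.4]
tool_rot: [3.142, 0.0, 2.094]
force: [0.0, -0.5, -1.7]
width: 15.0
gripper_force: 59.0
```

Call:
{"op": "send_rows", "data": {"rows": [[[0,0,0.05,0,0,0],[0,0,0.05,0,0,0]]]}}

```text
clock: 16.95
eef_pos: [488.9, 89.5, 231.9]
tool_rot: [3.142, 0.0, 2.094]
force: [-0.2, -0.4, -1.4]
width: 15.2
gripper_force: 59.0
```

Call:
{"op": "send_rows", "data": {"rows": [[[0,0,0.05,0,0,0],[0,0,0.05,0,0,0]]]}}

```text
clock: 17.15
eef_pos: [489.0, 89.6, 231.6]
tool_rot: [3.141, 0.0, 2.094]
force: [0.6, -0.2, 0.9]
width: 15.2
gripper_force: 59.4
```

Call:
{"op": "send_rows", "data": {"rows": [[[0,0,0.05,0,0,0],[0,0,0.05,0,0,0]]]}}

```text
clock: 17.35
eef_pos: [489.1, 89.6, 231.5]
tool_rot: [3.141, 0.001, 2.094]
force: [-1.0, -0.3, 5.1]
width: 15.2
gripper_force: 60.0
```

Call:
{"op": "send_rows", "data": {"rows": [[[0,0,0.05,0,0,0],[0,0,0.05,0,0,0]]]}}

```text
clock: 17.55
eef_pos: [489.2, 89.7, 231.4]
tool_rot: [3.141, 0.001, 2.094]
force: [-2.0, -0.2, 9.1]
width: 15.1
gripper_force: 60.6
```

The contact is solid at an underside height of about 104.7 mm, after a bump (noses) 21 mm higher and a dip (snap). I'll press a little more, then lift gently to check the latch.

Call:
{"op": "send_rows", "data": {"rows": [[[0,0,0.05,0,0,0],[0,0,0.05,0,0,0]]]}}

```text
clock: 17.75
eef_pos: [489.2, 89.8, 231.4]
tool_rot: [3.14, 0.001, 2.094]
force: [-2.6, -0.2, 13.8]
width: 15.0
gripper_force: 61.3
```

Call:
{"op": "send_rows", "data": {"rows": [[[0,0,-0.1,0,0,0],[0,0,-0.2,0,0,0],[0,0,-0.3,0,0,0],[0,0,-0.35,0,0,0],[0,0,-0.35,0,0,0]]]}}

```text
clock: 18.25
eef_pos: [488.8, 89.5, 233.0]
tool_rot: [-3.141, -0.0, 2.094]
force: [0.2, 0.5, -3.4]
width: 15.2
gripper_force: 58.7
```

Call:
{"op": "send_rows", "data": {"rows": [[[0,0,-0.07,0,0,0],[0,0,-0.14,0,0,0],[0,0,-0.14,0,0,0]]]}}

```text
clock: 18.55
eef_pos: [488.6, 89.6, 233.7]
tool_rot: [-3.141, -0.001, 2.094]
force: [3.3, 2.2, -20.0]
width: 14.8
gripper_force: 58.9
```

The hanger held against about 20 N upward, so it's latched. I'll relax, then release.

Call:
{"op": "send_rows", "data": {"rows": [[[0,0,0.1,0,0,0],[0,0,0.2,0,0,0],[0,0,0.28,0,0,0],[0,0,0.28,0,0,0]]]}}

```text
clock: 18.95
eef_pos: [489.2, 89.6, 232.9]
tool_rot: [3.14, 0.001, 2.094]
force: [-1.1, -0.8, -1.9]
width: 15.1
gripper_force: 61.4
```

Call:
{"op": "send_rows", "data": {"rows": [[[0,0,0,0,0,0],[0,0,0,0,0,0],[0,0,0,0,0,0],[0,0,0,0,0,0],[0,0,0,0,0,0]]], "grip": 115}}

```text
clock: 19.45
eef_pos: [488.9, 89.6, 232.1]
tool_rot: [3.141, 0.0, 2.094]
force: [-0.3, 0.6, 0.1]
width: 47.0
gripper_force: 0.0
```

Call:
{"op": "send_rows", "data": {"rows": [[[0,0,-0.5,0,0,0],[0,0,-2,0,0,0],[0,0,-5,0,0,0],[0,0,-9,0,0,0],[0,0,-13,0,0,0],[-2,0,-14,0,0,0],[-6,0,-14,0,0,0],[-6,0,-14,0,0,0],[-6,0,-14,0,0,0],[-6,0,-14,0,0,0]]]}}

```text
clock: 20.45
eef_pos: [518.3, 38.4, 372.0]
tool_rot: [-3.141, -0.001, 2.095]
force: [0.4, -0.4, -0.3]
width: 46.8
gripper_force: 0.0
```

```bash
python3 -c "
from h import *
s=ctrl.read_state();print(s['eef_pos'],s['tool_rot'],s['force'],s['width'])
snap('wrist','w6');snap('scene','s6')
a=cv2.imread('pics/w6.png');b=cv2.imread('pics/s6.png')
z=lambda i,f:cv2.resize(i,None,fx=f,fy=f,interpolation=cv2.INTER_CUBIC)
cv2.imwrite('pics/m6.png',np.hstack([z(a,500/512)[:375],z(b[110:210,200:280],3.75)]))"
```

```text
[518.33268463  38.35484812 371.97621347] [-3.14135651e+00 -8.72616974e-04  2.09478318e+00] [ 0.39822165 -0.42115153 -0.27333989] 46.77744971393686
```

View pics/m6.png

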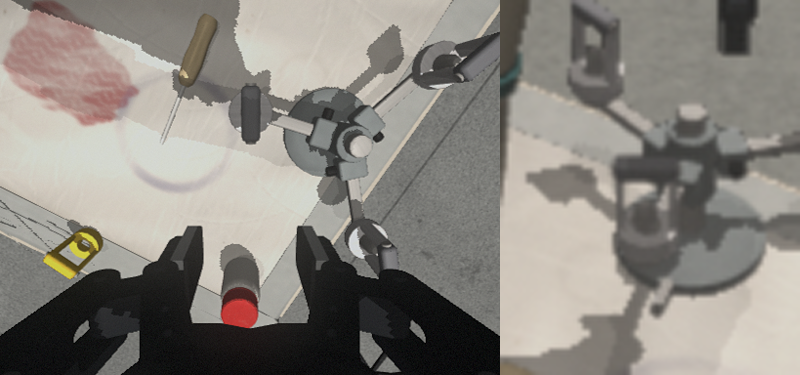

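The hanger sits upright on the peg at (250,113) in the wrist view, with the branch over the tab, the gripper clear and the other things still in place.

```bash
python3 -c "
from cell import ctrl
print(ctrl.finish_job())"
```

```text
the job is handed in; nothing more can be done
None
```

I turned the empty branch onto the tab (within about 2°), snapped the hanger home under the catches (it held against a 20 N upward pull), released it and handed the job in; no verdict came back.

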